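# Index the turret press and set the mark

### The arm

A 7-joint arm with a two-finger parallel gripper is mounted at the origin on the work surface. World frame = base frame: x ahead of the robot, y to its left, z up, the work surface at z = 0. Lengths are in m, angles in rad, forces in N, time in s.
With the tool pointing down it reaches from about 0.4 to 0.875 m from the base axis. Payload 6.5 kg.
Tool frame: the origin (TCP) lies at the very end of the fingers, on their centre line; the grasp point (between the pads) lies 19 mm behind it; z points along the fingers, y is the line along which they close (so a half turn about z gives the same grasp; the last joint's range is limited). The gripper opens to 88 mm and grips with 3 to 60 N. Pads are 18 mm wide; open, the fingers measure 123 mm over their backs; the gripper's body (75 mm by 187 mm) begins 45 mm behind the grasp point.
Start: joints at [-1.209, 0.536, -0.004, 1.538, 0.003, 1.067, -0.071], TCP at [0.27, 0.591, 0.239] pointing down, gripper open.
Joint ranges: [-2.7, 2.7], [-0.37, 2.16], [-1.27, 1.26], [0.24, 2.4], [-1.31, 4.45], [0.19, 1.91], [-2.76, 2.76]. Speed limits (rad/s): [2.39, 2.39, 3.14, 3.14, 3.14, 3.14, 3.14].

### API

Orientations are given as [roll, pitch, yaw] about the fixed x, y, z axes, in that order (R = Rz(yaw) Ry(pitch) Rx(roll)).
In Python, from cell import r gives the robot as it stands.
- The arm moves only by the tool carry_out, never from a script. Its argument "series" is one flat list of numbers, 7 for each row, row after row: the shift along the tool's x, y, z in units of 25 cm (1.0 is 25 cm), then the turn, a rotation vector about the tool's x, y, z in units of 30 degrees (1.0 is 30 degrees), then the opening, from 0 (shut) to 1 (fully open). A call has 1 to 12 rows; each row is the pose to reach, as a shift and turn from the pose commanded when the call began, along the tool's axes at that moment; what a row does not reach only later rows make up. A row lasts 1/10 s, in which the tool goes at most 50 mm and 8.59 degrees, less where a joint would pass 70% of its speed; a pose out of reach is approached as far as the arm can. A call with a number of a shift or a turn outside -1 to 1 is refused whole. A call with a gripper value outside its range is refused whole. The fingers move at their own pace and stop on an object; "squeeze" is the grip in N (left out, the last holds). Time passes only in rows, so rows that repeat a pose let the fingers close. It gives the time, the measured TCP pose, the force, the opening and the grip force at its end, in the units of the state.
- r.sense(): the state, without advancing time (a new reading comes with each control period).
- r.snapshot(name): name is "scene" or "side" or "wrist"; returns the picture (480x640x3 uint8, red, green, blue); there is no depth.
- r.calibration(name): a dict with "fx", "fy", "cx", "cy" (pixels), "R" (3x3) and "t" (3): a world point X has camera coordinates R X + t; the wrist camera has in their place "tool_from_camera" (4x4, takes a point from camera to tool coordinates, whose origin is the TCP and whose axes are the flange's). Camera axes: x right, y down, z forward; pixel columns grow to the right and rows downward; lengths in m; the calibration is good to about 2 mm. The wrist camera is an equidistant fisheye: a pixel r from the principal point sees the ray r / f radians off the axis. A picture is of the moment at which its call begins: read the wrist's pose just before it. calibration takes no time and is no camera call.
- r.finish_job(): hands the job in; it is judged then, once.
Trained networks look in the newest picture that a camera, given by its name, has taken for a name from the list of things; names that differ only in an ending like _2 or _b are one class to them, and where a whole thing is asked for, a point or a joint stands for the part that bears it (a point fixed in the world has none). Each returns a list of dicts, best first, with "p" (0 to 1); they miss things now and then, are a little off and sometimes report something else, mostly with a low value. They report only what shows in the picture. A call takes as long as a camera call.
- r.silhouettes(camera, query): "region" (480x640 bool, what is visible of it) and "rect" ([left, top, width, height] in pixels, round what is visible of it).
- r.mark_of(camera, query): "point" ([row, column] in pixels: a listed point, or the origin of a listed thing).
The state is a dict: "clock": time; "joints": joint angles; "dq": joint speeds; "effort": joint torques, N m; "eef_pos": TCP position; "tcp_rot": TCP orientation; "ft_force": force on the tool from outside, world axes, zero at the start; "torque": the same for the moment, N m; "opening": finger opening in m; "finger_force": force on a finger pad.
Only numpy, scipy, OpenCV 4.12 (cv2) and the standard library are available. Lean on these libraries where they do the work, as an engineer would, in place of code of your own. Each camera call takes 0.05 s, during which the arm holds its last target. There are 200 camera calls.

### The job

On the little turret press, turn the turret clockwise (seen from above) click by click until the tall post stands exactly two clicks past the ram, without overrunning; push its posts lightly from the side with a shut gripper, never above 30 N, rather than pinching them. Then, with the turret at rest in its click, press the black cap of the ram straight down until it bottoms firmly on the work, hold 15 to 20 N (never above 25 N) for about a second, let the cap rise again and leave the press. Do not disturb the glue bottle, the carton or the nippers.

Things in the scene. Friction and masses are not known exactly. Their poses are not given: they have to be found in the camera images.
- press: Fixed grey bench press: base 200 x 160 x 16 mm (x, y, z), round turret on a central pillar, and over it a bridge, 26 mm wide, that reaches 59 mm from the axis along press +x and carries the ram. Origin: on the turret axis at table level, z up. The ram (+x) is on the side away from the robot, turned up to 0.45 rad. Pillar and bridge top at 98 mm.
- axis_top (a point): Point on the turret axis at the height of the turret plate's top face, 58 mm above the table.
- turret (a joint): Turret angle, rad, growing clockwise seen from above; 0: tall post at the ram (press +x). Clicks every 1.047 rad; two past the ram is 2.094. It starts near -2.09, -1.05 or 0. A spring detent pulls it into the nearest click: leaving one takes 0.3 to 0.4 N m (5 to 6 N at a post); past half-way (0.52 rad) it snaps on to the next by itself. A stop at -2.75 bars the other way round.
- turret_centre (a point): Steel turret plate, 152 mm diameter, top 58 mm above the table, with six upright round posts, 10 mm diameter, at 68 mm radius, every 60 degrees. Five end 93 mm above the table, the tall post 118 mm. Inside each post a low brass die head at 46 mm radius. Point on the axis at table level, frame turning with the turret, x towards the tall post. Push any post sideways; those on the robot's side are free of the bridge.
- tall_post_top (a point): Centre of the tall post's top, 118 mm above the table, 68 mm from the turret axis.
- ram (a joint): Ram travel in m, 0 raised, growing downward. A spring returns it: about 1.5 N to start, under 5 N at the bottom. It bottoms hard on the work 3 to 19 mm down; the depth differs each time and is not shown, so it must be felt.
- cap_top (a point): Centre of the flat top of the ram's cap: black, round, 28 mm diameter, 12 mm thick, top 130 mm above the table when raised, 46 mm from the turret axis along press +x.
- glue_bottle: Bystander: white glue bottle, 56 mm diameter, 150 mm high, upright, about 0.2 m to the left of the press. Origin under its centre.
- carton: Bystander: small open carton of tiles, 70 x 90 x 60 mm, about 0.2 m to the right of the press. Origin under its centre.
- nippers: Bystander: tile nippers with blue handles lying on the table beyond the press, 160 x 70 x 14 mm. Origin near the middle at table level.

How it is judged:
On the way, in this order (a step that is already met when the one before it is completed fails the run):
1. the turret rests in the click that puts the tall post two clicks past the ram (value of joint turret between 1.9744 and 2.2144 rad and velocity of joint turret between -0.15 and 0.15 rad/s), for 0.3 s.
2. the ram is pressed down and held on the work with at least 12 N (value of joint turret between 1.9744 and 2.2144 rad and value of joint ram above 0.002 m and contact force between the fingers and ram above 12 N), for 0.5 s.
At the end, for the whole second after the job is handed in: The turret rests within 0.12 rad of the click two past the ram (2.094 rad), below 0.15 rad/s, and the ram is up again (within 1.5 mm of raised) (all of step 1 and value of joint ram below 0.0015 m); the robot touches nothing.
It fails at once if the turret overran the wanted click by more than half a click (value of joint turret above 2.6444 rad).
It fails at once if the turret was pushed or pinched with more than 30 N (contact force between the fingers and turret above 30 N).
It fails at once if the cap was pressed with more than 25 N (contact force between the fingers and ram above 25 N).
It fails at once if the ram was pressed while the turret was not at rest in the wanted click (value of joint ram above 0.002 m and not (value of joint turret between 1.9744 and 2.2144 rad)).
It fails at once if a bystander was moved by more than 20 mm (distance of any of glue_bottle, carton, nippers from where it was at the start of the episode above 0.02 m).
It also fails if it takes over 67 s, if anything falls off the work surface, if the arm or the gripper's body presses on something with over 40 N, if the wrist force passes 120 N, or if a joint passes its speed limit or range.

## Working session

There is one attempt and no reset: what is moved stays moved. The work goes in short steps, Python scripts to look and compute and a tool call to move; the robot and the scene stay as the last step left them, time stands still between calls to the robot, and variables do not carry over. Pictures are saved under pics/ and viewed, at most 10 in all, crops included, and the job is handed in when it is done.

Besides the shell and the picture viewer there is one more tool, called after "Request:" by a JSON object that holds its "method" and its "body". carry_out: Moves the arm, as the interface text tells. Shifts and turns lie within -1 to 1; 1 stands for 25 cm of shift or 30 degrees of turn. Its arguments: {"type":"object","properties":{"series":{"type":"array"},"squeeze":{"type":"number"}},"required":["series"]}

```bash
mkdir -p pics
cat > h.py <<'E'
from cell import r
import numpy as np, cv2
def ray(cam,pt):
    c=r.calibration(cam); R=np.array(c["R"]);t=np.array(c["t"])
    d=R.T@np.array([(pt[1]-c["cx"])/c["fx"],(pt[0]-c["cy"])/c["fy"],1]); return -R.T@t,d
def atz(cam,pt,z):
    o,d=ray(cam,pt); return o+d*(z-o[2])/d[2]
def save(cam,name):
    im=np.asarray(r.snapshot(cam)); cv2.imwrite(f"pics/{name}.png",im[:,:,::-1]); return im
E
python3 - <<'E'
from h import *
np.set_printoptions(precision=4,suppress=True)
s=r.sense(); print(s["clock"],s["eef_pos"],s["tcp_rot"],s["ft_force"])
ims=[save(c,c+"0") for c in("scene","side")]
cv2.imwrite("pics/both0.png",cv2.resize(np.hstack(ims),(800,300))[:,:,::-1])
Z=dict(axis_top=.058,tall_post_top=.118,cap_top=.130,turret_centre=0,press=0,glue_bottle=0,carton=0,nippers=0)
for q,z in Z.items():
    for c in("scene","side"):
        try:
            m=r.mark_of(c,q)
            for k in m[:2]: print(q,c,round(k["p"],2),np.array(k["point"]),atz(c,k["point"],z))
        except Exception as e: print(q,c,e)
E
```

```text
0.0 [0.2694 0.5909 0.2378] [-3.1399  0.0001  2.7139] [0.1139 0.0559 0.2352]
axis_top scene 0.84 [243.6 285.5] [ 0.594  -0.0138  0.058 ]
axis_top scene 0.55 [199.2 308.9] [0.4997 0.0976 0.058 ]
axis_top side 0.61 [285.9 300.2] [ 0.5918 -0.0167  0.058 ]
tall_post_top scene 0.76 [199.5 308.3] [0.5749 0.0475 0.118 ]
tall_post_top scene 0.23 [233.5 400.6] [0.7396 0.1176 0.118 ]
tall_post_top side 0.98 [246.9 269.9] [0.5801 0.0531 0.118 ]
cap_top scene 0.68 [229.  294.1] [ 0.6473 -0.0267  0.13  ]
cap_top side 0.79 [245.7 322.5] [ 0.6442 -0.0222  0.13  ]
turret_centre scene 0.68 [292.1 171.3] [ 0.5355 -0.2113  0.    ]
press scene 0.72 [267.9 288.4] [ 0.5956 -0.0112  0.    ]
press side 0.57 [306.  303.9] [ 0.5973 -0.0191  0.    ]
glue_bottle scene 0.79 [235.  399.1] [0.6362 0.225  0.    ]
glue_bottle side 0.9 [239.2 246. ] [0.6372 0.2258 0.    ]
carton scene 0.64 [290.5 167.3] [ 0.5279 -0.2157  0.    ]
carton side 0.78 [393.2 352.3] [ 0.5279 -0.215   0.    ]
nippers scene 0.55 [351.9 347.5] [ 0.8085 -0.0353  0.    ]
nippers side 0.68 [259.7 381. ] [ 0.8098 -0.0339  0.    ]
```

View pics/scene0.png

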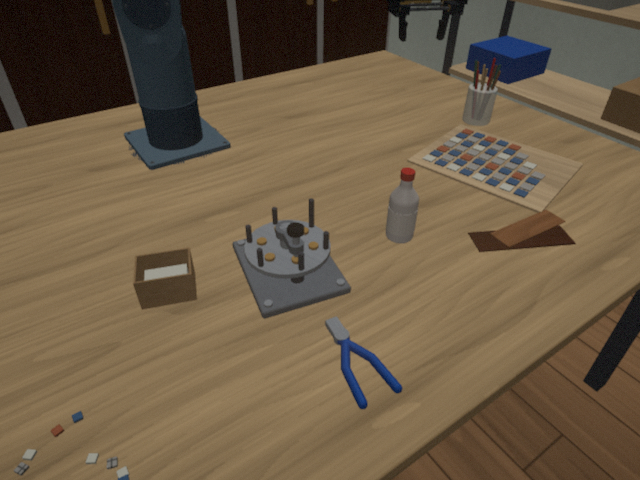

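View pics/side0.png

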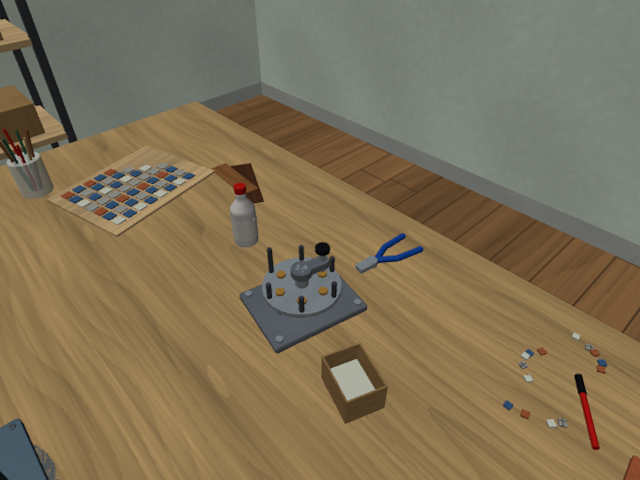

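The side and scene views agree. The turret axis is near (0.593, -0.015), the ram yaw about -0.2, and the tall post is on the left at about -2.09, so four clicks are needed. Now I'm approaching with the gripper shut.

Request:
{"method": "carry_out", "body": {"series": [-0.58, -0.69, 0, 0, 0, 0.667, 0, -0.58, -0.69, 0, 0, 0, 0.667, 0, -0.58, -0.69, 0, 0, 0, 0.667, 0, -0.58, -0.69, 0, 0, 0, 0.667, 0, -0.58, -0.69, 0, 0, 0, 0.667, 0, -0.58, -0.69, 0, 0, 0, 0.667, 0], "squeeze": 20}}

```text
clock: 1.5
eef_pos: [0.3317, 0.3703, 0.239]
tcp_rot: [-3.141, 0.001, 2.359]
ft_force: [0.2, -0.9, -0.0]
opening: 0.0426
finger_force: 0.0
```

Request:
{"method": "carry_out", "body": {"series": [-0.77, -0.45, 0, 0, 0, 0.667, 0, -0.77, -0.45, 0, 0, 0, 0.667, 0, -0.77, -0.45, 0, 0, 0, 0.667, 0, -0.77, -0.45, 0, 0, 0, 0.667, 0, -0.77, -0.45, 0, 0, 0, 0.667, 0, -0.77, -0.45, 0, 0, 0, 0.667, 0]}}

```text
clock: 2.1
eef_pos: [0.3895, 0.1569, 0.2391]
tcp_rot: [3.141, 0.0, 2.011]
ft_force: [0.3, 0.2, 0.8]
opening: 0.0008
finger_force: 0.0
```

Request:
{"method": "carry_out", "body": {"series": [-0.89, -0.16, 0, 0, 0, 0, 0, -0.89, -0.16, 0, 0, 0, 0, 0, -0.89, -0.16, 0, 0, 0, 0, 0, -0.89, -0.16, 0, 0, 0, 0, 0, -0.89, -0.16, 0, 0, 0, 0, 0, -0.89, -0.16, 0, 0, 0, 0, 0, -0.89, -0.16, 0, 0, 0, 0, 0]}}

```text
clock: 2.8
eef_pos: [0.4486, -0.0574, 0.2386]
tcp_rot: [3.141, -0.0, 2.017]
ft_force: [0.2, -0.1, -0.4]
opening: 0.0003
finger_force: 0.0
```

```bash
cat >> h.py <<'E'
from scipy.spatial.transform import Rotation as Ro
def wpose():
    s=r.sense(); T=np.eye(4); T[:3,:3]=Ro.from_euler("xyz",s["tcp_rot"]).as_matrix(); T[:3,3]=s["eef_pos"]; return T
def watz(T,pt,z):
    c=r.calibration("wrist"); u=np.array([pt[1]-c["cx"],pt[0]-c["cy"]]); f=np.array([c["fx"],c["fy"]]); a=u/f; th=np.hypot(*a)
    d=np.r_[a/th*np.sin(th),np.cos(th)]; M=T@np.array(c["tool_from_camera"]); o=M[:3,3]; d=M[:3,:3]@d
    return o+d*(z-o[2])/d[2]
E
python3 - <<'E'
from h import *
np.set_printoptions(precision=4,suppress=True)
T=wpose(); print(T[:3,3]); save("wrist","w1")
for q,z in dict(axis_top=.058,tall_post_top=.118,cap_top=.130).items():
    for k in r.mark_of("wrist",q)[:2]: print(q,round(k["p"],2),k["point"],watz(T,k["point"],z))
E
```

```text
[ 0.4486 -0.0574  0.2386]
axis_top 0.93 [243.1, 485.8] [ 0.5993 -0.0153  0.058 ]
tall_post_top 0.87 [184.3, 528.8] [0.5749 0.049  0.118 ]
tall_post_top 0.18 [244.3, 483.6] [ 0.5642 -0.0119  0.118 ]
cap_top 0.97 [294.8, 550.4] [ 0.6447 -0.0207  0.13  ]
```

View pics/w1.png

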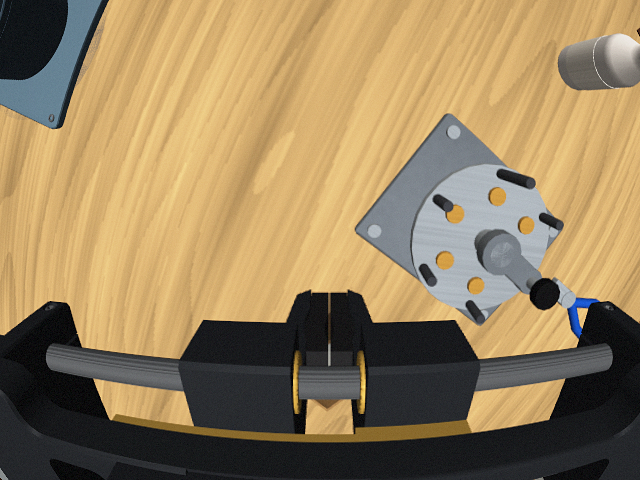

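The cap is at about (row 295, col 545), the tall post top at (184, 529), and the axis at (243, 486). The fit gives axis (0.5975, -0.015) and yaw about -0.2. A straight push along tool x suits the post nearest the robot on the right.

Request:
{"method": "carry_out", "body": {"series": [-0.324, 0.15, 0, 0, 0, 0, 0, -0.324, 0.15, 0, 0, 0, 0, 0, -0.324, 0.15, 0.2, 0, 0, 0, 0, -0.324, 0.15, 0.4, 0, 0, 0, 0, -0.324, 0.15, 0.55, 0, 0, 0, 0, -0.324, 0.15, 0.654, 0, 0, 0, 0, -0.324, 0.15, 0.654, 0, 0, 0, 0, -0.324, 0.25, 0.654, 0, 0, 0, 0, -0.324, 0.323, 0.654, 0, 0, 0, 0, -0.324, 0.323, 0.654, 0, 0, 0, 0]}}

```text
clock: 4.0
eef_pos: [0.5591, -0.0949, 0.077]
tcp_rot: [3.137, 0.001, 2.019]
ft_force: [-0.3, -0.1, -0.2]
opening: 0.0001
finger_force: 0.0
```

Run:
```python
from h import *
T=wpose(); print(T[:3,3],r.sense()["ft_force"]); save("wrist","w2")
```

```text
[ 0.55910645 -0.09492797  0.0769972 ] [-0.28888338 -0.11407416 -0.15856577]
```

View pics/w2.png

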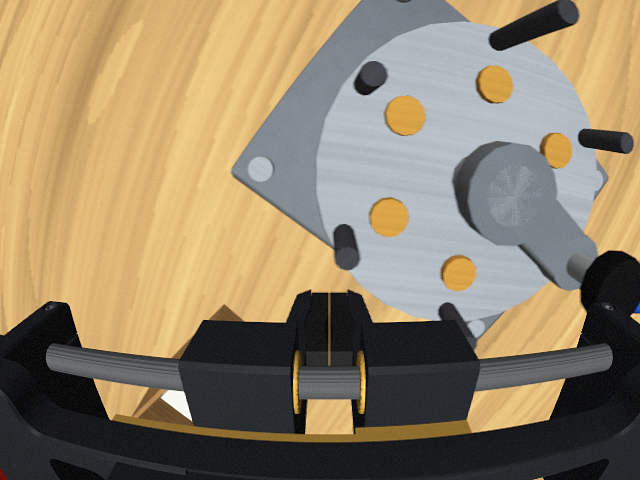

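The shut fingers sit just behind the near post (row 245, col 347) with room to spare. I'm starting a gentle push.

Request:
{"method": "carry_out", "body": {"series": [0.012, 0, 0, 0, 0, 0, 0, 0.024, 0, 0, 0, 0, 0, 0, 0.036, 0, 0, 0, 0, 0, 0, 0.048, 0, 0, 0, 0, 0, 0, 0.06, 0, 0, 0, 0, 0, 0, 0.072, 0, 0, 0, 0, 0, 0, 0.084, 0, 0, 0, 0, 0, 0, 0.096, 0, 0, 0, 0, 0, 0, 0.108, 0, 0, 0, 0, 0, 0, 0.12, 0, 0, 0, 0, 0, 0]}}

```text
clock: 5.05
eef_pos: [0.542, -0.0735, 0.0753]
tcp_rot: [-3.14, 0.003, 2.012]
ft_force: [-1.9, -6.8, 0.5]
opening: 0.0007
finger_force: 2.9
```

Request:
{"method": "carry_out", "body": {"series": [0.012, 0, 0, 0, 0, 0, 0, 0.024, 0, 0, 0, 0, 0, 0, 0.036, 0, 0, 0, 0, 0, 0, 0.048, 0, 0, 0, 0, 0, 0, 0.06, 0, 0, 0, 0, 0, 0, 0.072, 0, 0, 0, 0, 0, 0, 0.084, 0, 0, 0, 0, 0, 0, 0.096, 0, 0, 0, 0, 0, 0, 0.1, 0, 0, 0, 0, 0, 0, 0.1, 0, 0, 0, 0, 0, 0]}}

```text
clock: 6.05
eef_pos: [0.5317, -0.0471, 0.0751]
tcp_rot: [-3.141, -0.001, 2.016]
ft_force: [0.2, -1.0, -0.3]
opening: 0.0002
finger_force: 0.0
```

```bash
cat >> h.py <<'E'
def chk(name=None):
    s=r.sense(); print(s["clock"],s["eef_pos"],s["ft_force"])
    for c in("scene","side"):
        save(c,name or "tmp_"+c)
        for k in r.mark_of(c,"tall_post_top")[:1]:
            p=atz(c,k["point"],.118)-[.5975,-.015,0]; a=np.arctan2(p[1],p[0]); t=-.2-a; print(c,round(k["p"],2),np.hypot(p[0],p[1]).round(3),"turret",(t%(2*np.pi)).round(2),(t%(2*np.pi)-2*np.pi).round(2))
E
python3 -c "from h import *;chk()"
```

```text
6.05 [ 0.53172745 -0.04709067  0.07510246] [ 0.20721497 -1.00284269 -0.3421942 ]
scene 0.97 0.068 turret 5.0 -1.29
```

Request:
{"method": "carry_out", "body": {"series": [0, -0.08, 0, 0, 0, 0, 0, 0, -0.16, 0, 0, 0, 0, 0, 0, -0.16, 0, 0, 0, 0, 0, -0.12, -0.16, 0, 0, 0, 0, 0, -0.22, -0.16, 0, 0, 0, 0, 0, -0.22, -0.16, 0, 0, 0, 0, 0, -0.22, -0.08, 0, 0, 0, 0, 0, -0.22, 0, 0, 0, 0, 0, 0, -0.22, 0, 0, 0, 0, 0, 0]}}

```text
clock: 7.15
eef_pos: [0.5585, -0.0945, 0.0753]
tcp_rot: [3.139, -0.0, 2.019]
ft_force: [-0.0, 0.4, 0.5]
opening: 0.0006
finger_force: 0.0
```

```bash
python3 -c "from h import *;chk()"
```

```text
7.15 [ 0.55849942 -0.094517    0.0752549 ] [-0.01599838  0.38158238  0.45817753]
scene 0.86 0.068 turret 5.21 -1.07
side 0.23 0.136 turret 0.57 -5.72
```

Click 1 is done and the turret reads about -1.07. Now click 2.

Request:
{"method": "carry_out", "body": {"series": [0.012, 0, 0, 0, 0, 0, 0, 0.024, 0, 0, 0, 0, 0, 0, 0.036, 0, 0, 0, 0, 0, 0, 0.048, 0, 0, 0, 0, 0, 0, 0.06, 0, 0, 0, 0, 0, 0, 0.072, 0, 0, 0, 0, 0, 0, 0.084, 0, 0, 0, 0, 0, 0, 0.096, 0, 0, 0, 0, 0, 0, 0.108, 0, 0, 0, 0, 0, 0, 0.12, 0, 0, 0, 0, 0, 0]}}

```text
clock: 8.35
eef_pos: [0.542, -0.0735, 0.0753]
tcp_rot: [-3.14, 0.003, 2.013]
ft_force: [-1.2, -7.7, -0.4]
opening: 0.0007
finger_force: 2.9
```

Request:
{"method": "carry_out", "body": {"series": [0.012, 0, 0, 0, 0, 0, 0, 0.024, 0, 0, 0, 0, 0, 0, 0.036, 0, 0, 0, 0, 0, 0, 0.048, 0, 0, 0, 0, 0, 0, 0.06, 0, 0, 0, 0, 0, 0, 0.072, 0, 0, 0, 0, 0, 0, 0.084, 0, 0, 0, 0, 0, 0, 0.096, 0, 0, 0, 0, 0, 0, 0.1, 0, 0, 0, 0, 0, 0, 0.1, 0, 0, 0, 0, 0, 0, 0.1, 0, 0, 0, 0, 0, 0, 0.1, 0, 0, 0, 0, 0, 0]}}

```text
clock: 9.55
eef_pos: [0.532, -0.0478, 0.0752]
tcp_rot: [-3.141, -0.0, 2.015]
ft_force: [-0.5, 0.2, 0.4]
opening: 0.0005
finger_force: 0.0
```

Request:
{"method": "carry_out", "body": {"series": [0, -0.08, 0, 0, 0, 0, 0, 0, -0.16, 0, 0, 0, 0, 0, 0, -0.16, 0, 0, 0, 0, 0, -0.12, -0.16, 0, 0, 0, 0, 0, -0.22, -0.16, 0, 0, 0, 0, 0, -0.22, -0.16, 0, 0, 0, 0, 0, -0.22, -0.08, 0, 0, 0, 0, 0, -0.22, 0, 0, 0, 0, 0, 0, -0.22, 0, 0, 0, 0, 0, 0]}}

```text
clock: 10.45
eef_pos: [0.5585, -0.0945, 0.0752]
tcp_rot: [3.139, -0.0, 2.019]
ft_force: [0.7, 0.4, 0.1]
opening: 0.0004
finger_force: 0.0
```

```bash
python3 -c "from h import *;chk()"
```

```text
10.45 [ 0.55849412 -0.09450842  0.075236  ] [0.65546936 0.39076933 0.05058729]
scene 0.8 0.067 turret 6.22 -0.06
```

Click 2 is done (about 0). Click 3 next.

Request:
{"method": "carry_out", "body": {"series": [0.012, 0, 0, 0, 0, 0, 0, 0.024, 0, 0, 0, 0, 0, 0, 0.036, 0, 0, 0, 0, 0, 0, 0.048, 0, 0, 0, 0, 0, 0, 0.06, 0, 0, 0, 0, 0, 0, 0.072, 0, 0, 0, 0, 0, 0, 0.084, 0, 0, 0, 0, 0, 0, 0.096, 0, 0, 0, 0, 0, 0, 0.108, 0, 0, 0, 0, 0, 0, 0.12, 0, 0, 0, 0, 0, 0]}}

```text
clock: 11.65
eef_pos: [0.5421, -0.0734, 0.0753]
tcp_rot: [-3.14, 0.003, 2.013]
ft_force: [-1.1, -6.5, -0.0]
opening: 0.0003
finger_force: 2.8
```

Request:
{"method": "carry_out", "body": {"series": [0.012, 0, 0, 0, 0, 0, 0, 0.024, 0, 0, 0, 0, 0, 0, 0.036, 0, 0, 0, 0, 0, 0, 0.048, 0, 0, 0, 0, 0, 0, 0.06, 0, 0, 0, 0, 0, 0, 0.072, 0, 0, 0, 0, 0, 0, 0.084, 0, 0, 0, 0, 0, 0, 0.096, 0, 0, 0, 0, 0, 0, 0.1, 0, 0, 0, 0, 0, 0, 0.1, 0, 0, 0, 0, 0, 0, 0.1, 0, 0, 0, 0, 0, 0, 0.1, 0, 0, 0, 0, 0, 0]}}

```text
clock: 12.85
eef_pos: [0.532, -0.0478, 0.0752]
tcp_rot: [-3.141, -0.0, 2.015]
ft_force: [-1.0, -0.5, -0.4]
opening: 0.0007
finger_force: 0.0
```

Request:
{"method": "carry_out", "body": {"series": [0, -0.08, 0, 0, 0, 0, 0, 0, -0.16, 0, 0, 0, 0, 0, 0, -0.16, 0, 0, 0, 0, 0, -0.12, -0.16, 0, 0, 0, 0, 0, -0.22, -0.16, 0, 0, 0, 0, 0, -0.22, -0.16, 0, 0, 0, 0, 0, -0.22, -0.08, 0, 0, 0, 0, 0, -0.22, 0, 0, 0, 0, 0, 0, -0.22, 0, 0, 0, 0, 0, 0]}}

```text
clock: 13.75
eef_pos: [0.5585, -0.0945, 0.0752]
tcp_rot: [3.139, -0.0, 2.019]
ft_force: [-0.2, 1.4, -0.3]
opening: 0.0006
finger_force: 0.0
```

```bash
python3 -c "from h import *;chk()"
```

```text
13.75 [ 0.55848969 -0.09452546  0.07523875] [-0.24702384  1.37969766 -0.29802032]
scene 0.75 0.067 turret 0.97 -5.31
```

The turret is at about 1.05. This is the last click. Afterwards I'll withdraw outward and up.

Request:
{"method": "carry_out", "body": {"series": [0.012, 0, 0, 0, 0, 0, 0, 0.024, 0, 0, 0, 0, 0, 0, 0.036, 0, 0, 0, 0, 0, 0, 0.048, 0, 0, 0, 0, 0, 0, 0.06, 0, 0, 0, 0, 0, 0, 0.072, 0, 0, 0, 0, 0, 0, 0.084, 0, 0, 0, 0, 0, 0, 0.096, 0, 0, 0, 0, 0, 0, 0.108, 0, 0, 0, 0, 0, 0, 0.12, 0, 0, 0, 0, 0, 0]}}

```text
clock: 14.95
eef_pos: [0.542, -0.0734, 0.0753]
tcp_rot: [-3.14, 0.003, 2.013]
ft_force: [-1.3, -6.9, -0.7]
opening: 0.0004
finger_force: 2.8
```

Request:
{"method": "carry_out", "body": {"series": [0.012, 0, 0, 0, 0, 0, 0, 0.024, 0, 0, 0, 0, 0, 0, 0.036, 0, 0, 0, 0, 0, 0, 0.048, 0, 0, 0, 0, 0, 0, 0.06, 0, 0, 0, 0, 0, 0, 0.072, 0, 0, 0, 0, 0, 0, 0.084, 0, 0, 0, 0, 0, 0, 0.096, 0, 0, 0, 0, 0, 0, 0.1, 0, 0, 0, 0, 0, 0, 0.1, 0, 0, 0, 0, 0, 0, 0.1, 0, 0, 0, 0, 0, 0, 0.1, 0, 0, 0, 0, 0, 0]}}

```text
clock: 16.15
eef_pos: [0.532, -0.0478, 0.0752]
tcp_rot: [-3.141, -0.0, 2.015]
ft_force: [0.1, -0.4, 0.5]
opening: 0.0009
finger_force: 0.0
```

Request:
{"method": "carry_out", "body": {"series": [0, -0.08, 0, 0, 0, 0, 0, 0, -0.16, 0, 0, 0, 0, 0, 0, -0.2, 0, 0, 0, 0, 0, 0, -0.2, -0.2, 0, 0, 0, 0, 0, -0.2, -0.4, 0, 0, 0, 0, 0, -0.2, -0.5, 0, 0, 0, 0, 0, -0.2, -0.5, 0, 0, 0, 0]}}

```text
clock: 16.85
eef_pos: [0.4897, -0.0694, 0.2038]
tcp_rot: [3.135, 0.003, 2.015]
ft_force: [0.6, -0.1, -0.3]
opening: 0.0003
finger_force: 0.0
```

Run:
```python
from h import *
chk(); T=wpose(); save("wrist","w3"); print(T[:3,3])
for q,z in dict(axis_top=.058,tall_post_top=.118,cap_top=.130).items():
    for k in r.mark_of("wrist",q)[:1]: print(q,round(k["p"],2),k["point"],watz(T,k["point"],z))
```

```text
16.85 [ 0.48968119 -0.06941937  0.20376677] [ 0.56050931 -0.11181966 -0.2719658 ]
scene 0.8 0.07 turret 2.14 -4.15
side 0.9 0.061 turret 2.09 -4.2
[ 0.48610971 -0.0689291   0.1990097 ]
axis_top 0.67 [226.5, 477.0] [ 0.59835583 -0.01471474  0.058     ]
tall_post_top 0.77 [284.3, 420.6] [ 0.5527088  -0.06426228  0.118     ]
cap_top 0.68 [286.8, 552.0] [ 0.64306087 -0.02144433  0.13      ]
```

View pics/w3.png

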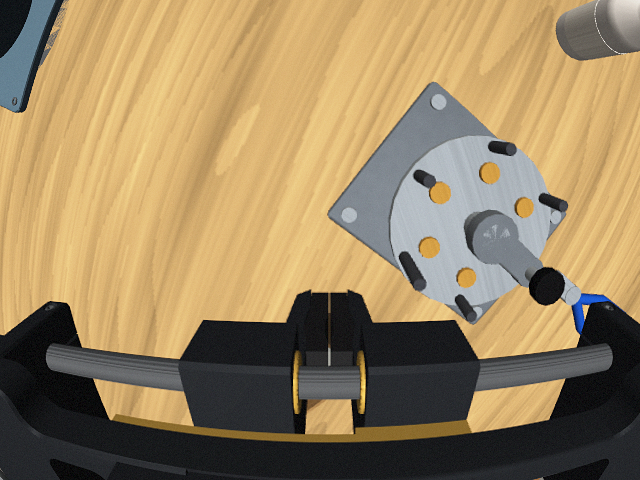

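The wrist view shows the tall post on the right of the robot side (row 284, col 420), so the turret is at about 2.09 and at rest. The cap is at (287, 548), about (0.644, -0.0225). I'm moving over the cap.

Request:
{"method": "carry_out", "body": {"series": [-0.03, 0.2, 0, 0, 0, 0, 0, -0.06, 0.4, 0, 0, 0, 0, 0, -0.09, 0.58, 0, 0, 0, 0, 0, -0.105, 0.65, 0, 0, 0, 0, 0, -0.105, 0.65, 0, 0, 0, 0, 0, -0.105, 0.65, 0.12, 0, 0, 0, 0, -0.105, 0.65, 0.2, 0, 0, 0, 0, -0.105, 0.65, 0.22, 0, 0, 0, 0, -0.105, 0.65, 0.22, 0, 0, 0, 0, -0.105, 0.65, 0.22, 0, 0, 0, 0]}}

```text
clock: 18.25
eef_pos: [0.6452, -0.0235, 0.1462]
tcp_rot: [3.141, 0.001, 2.015]
ft_force: [-0.2, 0.2, -0.4]
opening: 0.0007
finger_force: 0.0
```

Run:
```python
from h import *
T=wpose(); print(T[:3,3],r.sense()["ft_force"])
a=save("scene","s4")[180:300,220:380]; b=save("side","d4")[190:310,240:400]
cv2.imwrite("pics/c4.png",cv2.resize(np.hstack([a,b]),(800,300),interpolation=2)[:,:,::-1])
```

```text
[ 0.64515936 -0.02348403  0.14624951] [-0.17097259  0.21337212 -0.3543002 ]
```

View pics/c4.png

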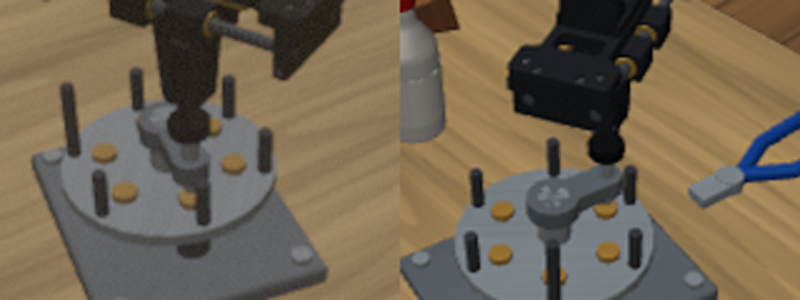

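Both crops show the fingertips centred above the cap. I'm descending in small steps and reading the force.

Request:
{"method": "carry_out", "body": {"series": [0, 0, 0.03, 0, 0, 0, 0, 0, 0, 0.05, 0, 0, 0, 0, 0, 0, 0.06, 0, 0, 0, 0, 0, 0, 0.066, 0, 0, 0, 0, 0, 0, 0.07, 0, 0, 0, 0, 0, 0, 0.07, 0, 0, 0, 0, 0, 0, 0.07, 0, 0, 0, 0]}}

```text
clock: 19.05
eef_pos: [0.6449, -0.023, 0.1279]
tcp_rot: [3.142, -0.0, 2.015]
ft_force: [-2.0, 0.8, 2.4]
opening: -0.0001
finger_force: 1.0
```

Request:
{"method": "carry_out", "body": {"series": [0, 0, 0.002, 0, 0, 0, 0, 0, 0, 0.004, 0, 0, 0, 0, 0, 0, 0.006, 0, 0, 0, 0, 0, 0, 0.006, 0, 0, 0, 0]}}

```text
clock: 19.45
eef_pos: [0.645, -0.023, 0.1262]
tcp_rot: [3.141, 0.0, 2.015]
ft_force: [-1.2, 0.2, 2.1]
opening: 0.0002
finger_force: 1.1
```

Request:
{"method": "carry_out", "body": {"series": [0, 0, 0.002, 0, 0, 0, 0, 0, 0, 0.004, 0, 0, 0, 0, 0, 0, 0.006, 0, 0, 0, 0, 0, 0, 0.006, 0, 0, 0, 0]}}

```text
clock: 19.85
eef_pos: [0.645, -0.0231, 0.1251]
tcp_rot: [3.141, 0.0, 2.015]
ft_force: [-1.9, -0.9, 4.9]
opening: 0.0007
finger_force: 2.6
```

Request:
{"method": "carry_out", "body": {"series": [0, 0, 0.002, 0, 0, 0, 0, 0, 0, 0.004, 0, 0, 0, 0, 0, 0, 0.006, 0, 0, 0, 0, 0, 0, 0.006, 0, 0, 0, 0]}}

```text
clock: 20.25
eef_pos: [0.6451, -0.0231, 0.1247]
tcp_rot: [3.141, -0.0, 2.015]
ft_force: [-4.9, 1.5, 13.9]
opening: 0.0005
finger_force: 6.9
```

It has bottomed at about 5 mm, at roughly 7 N per mm. I'm adding 0.4 mm and holding.

Request:
{"method": "carry_out", "body": {"series": [0, 0, 0.0008, 0, 0, 0, 0, 0, 0, 0.0014, 0, 0, 0, 0, 0, 0, 0.0014, 0, 0, 0, 0]}}

```text
clock: 20.55
eef_pos: [0.6451, -0.023, 0.1246]
tcp_rot: [3.141, -0.0, 2.015]
ft_force: [-6.6, 0.7, 16.2]
opening: 0.0005
finger_force: 7.9
```

Request:
{"method": "carry_out", "body": {"series": [0, 0, 0, 0, 0, 0, 0, 0, 0, 0, 0, 0, 0, 0, 0, 0, 0, 0, 0, 0, 0, 0, 0, 0, 0, 0, 0, 0, 0, 0, 0, 0, 0, 0, 0, 0, 0, 0, 0, 0, 0, 0, 0, 0, 0, 0, 0, 0, 0, 0, 0, 0, 0, 0, 0, 0, 0, 0, 0, 0, 0, 0, 0, 0, 0, 0, 0, 0, 0, 0, 0, 0, 0, 0, 0, 0, 0]}}

```text
clock: 21.65
eef_pos: [0.6451, -0.0231, 0.1246]
tcp_rot: [3.141, -0.0, 2.015]
ft_force: [-6.1, 1.6, 15.6]
opening: 0.0005
finger_force: 7.9
```

Request:
{"method": "carry_out", "body": {"series": [0, 0, -0.01, 0, 0, 0, 0, 0, 0, -0.02, 0, 0, 0, 0, 0, 0, -0.035, 0, 0, 0, 0, 0, 0, -0.06, 0, 0, 0, 0, 0, 0, -0.15, 0, 0, 0, 0, 0, 0, -0.3, 0, 0, 0, 0, 0, 0, -0.4, 0, 0, 0, 0, 0, 0, -0.4, 0, 0, 0, 0]}}

```text
clock: 22.45
eef_pos: [0.6473, -0.0236, 0.2271]
tcp_rot: [3.135, 0.003, 2.015]
ft_force: [1.3, -0.1, -0.3]
opening: 0.0001
finger_force: 0.0
```

Run:
```python
from h import *
chk()
for c in("scene","side"):
    for k in r.mark_of(c,"cap_top")[:1]: print(c,k["p"],k["point"])
T=wpose(); save("wrist","w5")
a=cv2.imread("pics/tmp_scene.png")[180:300,220:380]; b=cv2.imread("pics/tmp_side.png")[190:310,240:400]
cv2.imwrite("pics/c5.png",cv2.resize(np.hstack([a,b]),(800,300),interpolation=2))
```

```text
22.45 [ 0.64730109 -0.02361267  0.22707425] [ 1.28195708 -0.14224299 -0.27428889]
scene 0.64 0.069 turret 2.07 -4.22
side 0.81 0.061 turret 2.15 -4.13
scene 0.65 [225.0, 294.7]
side 0.65 [244.9, 320.1]
```

View pics/c5.png

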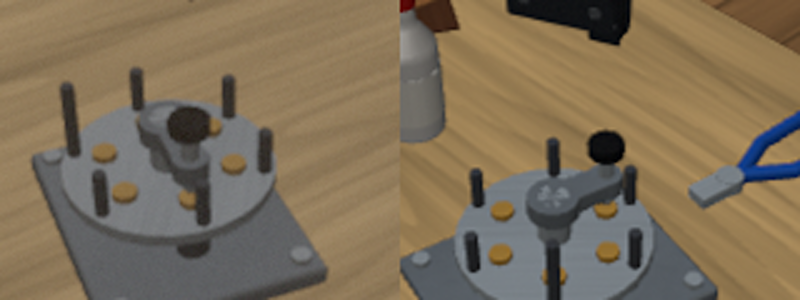

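The crops show the cap risen to its original height, the turret at about 2.1, and the gripper clear. I'm handing in.

```bash
python3 -c "from h import *;print(r.finish_job())"
```

```text
the job is handed in; nothing more can be done
None
```

The job is handed in, though the hand-in returned no verdict: four light pushes brought the tall post two clicks past the ram (about 2.1 rad in the images), the cap was held on the work at about 17 N for just over a second, the cap is back up, and the arm is clear.

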